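# Slide the insert carrier home on its rails and bolt it

## Task

With a fingertip, push the carrier board along its rails by its blue push plate until you feel it drop into its locating notches, the mould insert riding in its nest. Then push the red knob of the brass bolt fully in, so that the bolt locks over the seated board. Only push: do not lift the board or the insert, and leave the other things on the bench alone.

Things in the scene. Friction and masses are not known exactly. Their poses are not given: they have to be found in the camera images.
- fixture: Fixed slide: grey base 250 x 150 x 6 mm on the bench, aluminium side guides 132 mm apart (tops 30 mm up), a wing with the bolt on the +y side. Origin under its middle; +x is the way home along the rails, open at the -x end, end stop at +x. White rail tops are 16 mm up; their notches (17 mm long, 6 mm deep) take the board's 12 mm feet at one place only: it sinks 6 mm and goes no further. Pose varies
- seat (a point): Where the carrier's origin lies once it has dropped home: a point of the fixture, 45 mm in +x of its origin, midway between the guides, 10 mm above the bench. Axes as the fixture's (+x the way home along the rails, +y to the bolt's side, z up)
- carrier: Loose aluminium board on four feet, 112 mm (its x) x 128 x 8 mm, about 0.5 kg, 2 mm play to each guide. Origin under its middle at the soles of the feet, deck top 16 mm higher; +x home, as the fixture's. Origin 16 mm above the bench on the rails, 10 mm when seated. It starts 55 to 100 mm short of the seat and takes some 2 to 9 N to slide
- push_plate (a point): Centre of the outer (-x) face of the blue upright push plate at the carrier's rear end, 56 mm in -x of the carrier's origin and 29 mm above it. The plate is 80 mm wide (y), 5 mm thick, and stands 26 mm above the deck, its top 42 mm above the carrier's origin. Push on this face towards +x. Axes as the carrier's
- insert_mid (a point): Centre of the yellow mould insert, 44 x 30 x 47 mm, about 0.42 kg, loose in a nest of 6 mm high ribs on the carrier's deck, 10 mm in +x of the carrier's middle and 39 mm above the carrier's origin
- bolt_knob (a point): Centre of the bolt's red upright knob: 16 mm diameter, 26 mm high, 42 to 68 mm above the bench. Drawn out (joint 0) it lies 30 mm in -x and 120 mm in +y of the seat; pushed in, it moves 30 mm in -y, towards the rails. The dark bolt bed under it (34 mm wide, 36 mm high) ends 25 mm beyond the drawn-out knob's centre. Axes as the fixture's
- bolt (a joint): Slide of the brass bolt, m: near 0 drawn out, 0.030 fully in at its stop; it stays where it is left and takes about 2 N. Its nose passes 3.5 mm above the deck of the seated board, over its edge; a board that has not dropped is in its way
- glue: Small white glue bottle with blue collar, 27 mm diameter, 74 mm high, on the bench beside the fixture's +y side; origin at its foot. Leave alone
- jar: Small white jar with a steel-rimmed dark lid, 47 mm diameter, 37 mm high, on the bench beside the fixture's +y side; origin at its foot. Leave alone
- stone: Dark grey dressing stone 100 x 25 x 12 mm, flat on the bench along the fixture's -y side; origin under its centre. Leave alone
- grooved_plate: Grooved steel plate 26 x 112 x 22 mm on the bench to the left; origin under its centre. Leave alone
- hex_key: Steel hexagon key 83 x 27 x 5 mm, flat on the bench along the fixture's -y side; origin under its middle. Leave alone

How it is judged:
By the outcome, as a careful person would: the job done as asked, in the order asked, and still so for the second after the job is handed in, with the robot touching nothing.
It also fails if it takes over 45 s, if anything falls off the work surface, if the arm or the gripper's body presses on something with over 40 N, if the wrist force passes 120 N, or if a joint passes its speed limit or range.

## Robot

A 6-joint arm with a two-finger parallel gripper is mounted at the origin on a cart in front of the work surface, level with it; the furniture and walls round the work are solid. World frame = base frame: x ahead of the robot, y to its left, z up, the work surface at z = 0. Lengths are in m, angles in rad, forces in N, time in s.
With the tool pointing down it reaches from about 0.35 to 0.85 m from the base axis. Payload 8.1 kg.
Tool frame: the origin (TCP) lies midway between the tips of the shut fingers; the grasp point (between the pads) lies 19 mm behind it; x points along the fingers, z is the direction in which the jaws open and shut, and the axes are right-handed (so a half turn about x gives the same grasp; the last joint's range is limited). The gripper opens to 93 mm and grips with 3 to 60 N. Pads are 15 mm wide; open, the fingers measure 128 mm over their backs; the gripper's body (75 mm by 188 mm) begins 65 mm behind the grasp point.
Start: joints at [1.071, 0.13, 1.488, -0, 1.523, -0.085], TCP at [0.242, 0.549, 0.219] pointing down, gripper open.
Joint ranges: [-2.96, 2.96], [-0.89, 2.26], [0.02, 2.5], [-1.34, 4.48], [0, 2.73], [-2.66, 2.66]. Speed limits (rad/s): [2.39, 2.39, 2.79, 3.14, 3.14, 3.14].

## Interface

Orientations are given as a unit quaternion [w, x, y, z].
In Python, from cell import state, camera, job_done gives the robot as it stands.
- The arm moves only by the shell command python3 -m inch 'ROWS' [FORCE]. ROWS is JSON, a list of rows, each an object of numbers: "tx", "ty", "tz": the shift along the tool's x, y, z in cm; "ax", "ay", "az": the turn, a rotation vector about the tool's x, y, z in degrees; "grip": the finger opening in cm, from 0 to 9.3. In form: [{"tx": .., "ty": .., "tz": .., "ax": .., "ay": .., "az": .., "grip": ..}, ...]. A call has 1 to 5 rows; each row shifts and turns the pose as measured when the row begins, along the tool's axes as they then stand; what a row does not reach is not made up. A row lasts 1/10 s, in which the tool goes at most 50 mm and 8.59 degrees, less where a joint would pass 70% of its speed; a pose out of reach is approached as far as the arm can. A call is refused whole if a number of a shift passes 5 or a number of a turn 8.59, either way. A call with a gripper value outside its range is refused whole. The fingers move at their own pace and stop on an object; FORCE is the grip in N (left out, the last holds). Time passes only in rows, so rows that do not move let the fingers close. It gives the time, the measured TCP pose, the force and the opening at its end, in the units of the state.
- state(): the state, without advancing time (a new reading comes with each control period).
- camera(name): name is "side" or "top"; returns a dict with "color" (400x640x3 uint8, blue, green, red), "z_map" (400x640 float32, m along the optical axis (not along the pixel's ray), 0 where there is no reading), "mtx" (3x3 intrinsics, pixels), "world_from_camera" (4x4, takes a point from camera to world coordinates). Camera axes: x right, y down, z forward; pixel columns grow to the right and rows downward; lengths in m; the calibration is good to about 2 mm. A picture is of the moment at which its call begins.
- job_done(): hands the job in, once; it reports no verdict.
The state is a dict: "time_s": time; "q": joint angles; "joint_vel": joint speeds; "joint_efforts": joint torques, N m; "ee_pos": TCP position; "orientation": TCP orientation; "force": force on the tool from outside, world axes, zero at the start; "ft_torque": the same for the moment, N m; "width": opening from 0.0 (shut) to 1.0 (fully open).
Only numpy, scipy, OpenCV 4.12 (cv2) and the standard library are available. Lean on these libraries where they do the work, as an engineer would, in place of code of your own. Each camera call takes 0.05 s, during which the arm holds its last target. There are 200 camera calls.

## Working session

There is one attempt and no reset: what is moved stays moved. The work goes in short steps, Python scripts to look and compute and a shell command to move; the robot and the scene stay as the last step left them, time stands still between calls to the robot, and variables do not carry over. Pictures are saved under pics/ and viewed, on a budget of 10 in all, crops included, one or two more only if the job needs it, and the job is handed in when it is done.

```bash
mkdir -p pics
python3 - <<'E'
from cell import state,camera
import cv2,numpy as np
for n in("top","side"):
    c=camera(n);cv2.imwrite(f"pics/{n}0.png",c["color"]);np.savez(f"{n}0.npz",**c)
    print(n,c["mtx"].round(1).tolist(),c["world_from_camera"].round(3).tolist())
s=state();print({k:np.round(v,3).tolist() for k,v in s.items()})
E
```

```text
top [[448.8, 0.0, 314.6], [0.0, 448.8, 201.9], [0.0, 0.0, 1.0]] [[0.015, -0.999, 0.038, 0.479], [-1.0, -0.015, -0.004, 0.072], [0.004, -0.038, -0.999, 1.049], [0.0, 0.0, 0.0, 1.0]]
side [[498.7, 0.0, 309.5], [0.0, 498.7, 193.7], [0.0, 0.0, 1.0]] [[1.0, -0.011, -0.006, 0.535], [0.0, -0.489, 0.872, -0.849], [-0.013, -0.872, -0.489, 0.62], [0.0, 0.0, 0.0, 1.0]]
{'time_s': 0.1, 'q': [1.071, 0.131, 1.489, 0.0, 1.523, -0.085], 'joint_vel': [0.0, -0.002, -0.002, 0.0, 0.0, 0.0], 'joint_efforts': [0.001, -56.135, -49.309, 0.077, 0.029, -0.0], 'ee_pos': [0.242, 0.549, 0.218], 'orientation': [0.592, -0.387, 0.593, 0.386], 'force': [-0.065, 0.049, -0.058], 'ft_torque': [0.035, -0.033, -0.031], 'width': 1.001}
```

View pics/top0.png

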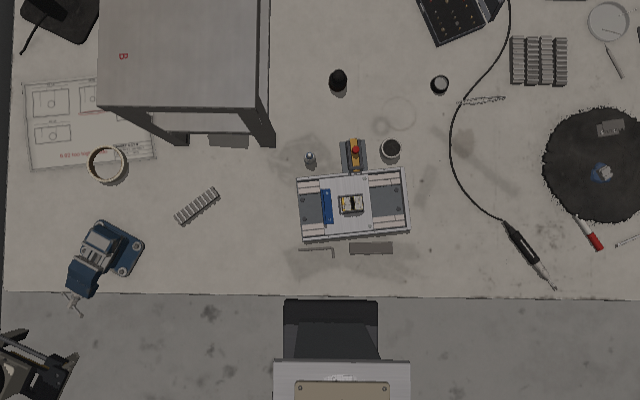

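View pics/side0.png

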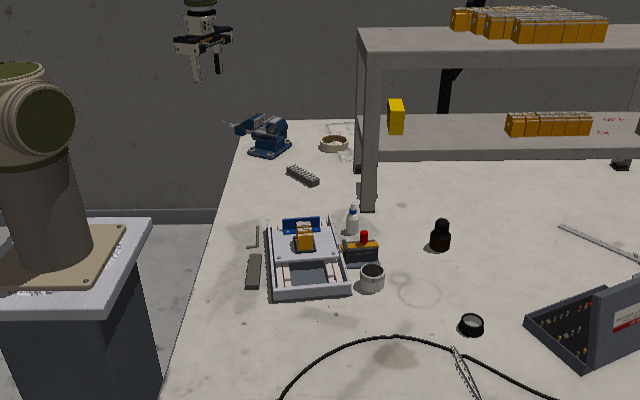

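The top view shows the fixture at about (352,205) px, with home pointing right (world −y) and the bolt up (+x). The blue plate is at (327,206) and the red knob at (355,150). A shelf stands up-left of them. Next I'll measure from an enlarged crop and the depth map.

```bash
cat > h.py <<'E'
import numpy as np,cv2
def pts(c):
    z=c["z_map"];v,u=np.mgrid[:z.shape[0],:z.shape[1]];K=c["mtx"]
    p=np.stack([(u-K[0,2])/K[0,0]*z,(v-K[1,2])/K[1,1]*z,z,np.ones_like(z)],-1)
    return (p@np.asarray(c["world_from_camera"]).T)[...,:3]
def blobs(c,P,box):
    u0,v0,u1,v1=box;h=cv2.cvtColor(c["color"],cv2.COLOR_BGR2HSV)
    m0=np.zeros(h.shape[:2],bool);m0[v0:v1,u0:u1]=1;m0&=c["z_map"]>0
    R={}
    for n,m in dict(blue=(h[...,0]>100)&(h[...,0]<125)&(h[...,1]>130),red=((h[...,0]<6)|(h[...,0]>174))&(h[...,1]>150)).items():
        R[n]=P[m&m0]
    return R
E
python3 - <<'E'
from h import *
for n,box in(("top",(285,120,420,270)),("side",(230,205,400,310))):
    c=dict(np.load(n+"0.npz"));P=pts(c)
    for k,p in blobs(c,P,box).items():
        print(n,k,len(p),"min",p.min(0).round(4),"max",p.max(0).round(4),"med",np.median(p,0).round(4))
        if k=="blue": 
            q=p[p[:,2]>(.045 if n=="top" else .03)]; r=cv2.minAreaRect((q[:,:2]*1000).astype(np.float32));print(r)
    # rest of map: max heights of shelf
    if n=="top":
        for a in[(100,100),(200,50),(260,100),(262,140)]: print(a,P[a[1],a[0]].round(3))
    im=c["color"][box[1]:box[3],box[0]:box[2]]
    s=min(800/im.shape[1],600/im.shape[0]);cv2.imwrite(f"pics/{n}1.png",cv2.resize(im,None,fx=4,fy=4,interpolation=cv2.INTER_CUBIC))
# base/guide edges: points with z 0.02..0.04 in top => fixture orientation
c=dict(np.load("top0.npz"));P=pts(c);Q=P[160:255,285:420].reshape(-1,3)
q=Q[(Q[:,2]>.025)&(Q[:,2]<.036)]
print(len(q),cv2.minAreaRect((q[:,:2]*1000).astype(np.float32)))
E
```

```text
top blue 308 min [0.4696 0.0255 0.0297] max [0.5463 0.0541 0.0628] med [0.5075 0.0413 0.0363]
((505.9768981933594, 49.57286834716797), (73.31713104248047, 4.687681198120117), 7.128876686096191)
top red 45 min [ 0.6266 -0.0298  0.0273] max [ 0.64   -0.0128  0.071 ] med [ 0.6331 -0.0192  0.0672]
(100, 100) [0.652 0.394 0.379]
(200, 50) [0.73  0.245 0.382]
(260, 100) [0.677 0.163 0.301]
(262, 140) [0.647 0.183 0.087]
side blue 384 min [0.471  0.0243 0.0323] max [0.6268 0.0791 0.0599] med [0.4992 0.046  0.0448]
((550.2239990234375, 47.64494323730469), (162.4556884765625, 34.853187561035156), 12.110203742980957)
side red 101 min [ 0.6283 -0.0303  0.0414] max [ 0.6435 -0.0148  0.0701] med [ 0.6348 -0.0256  0.0599]
2956 ((533.4664306640625, -18.540603637695312), (179.1243438720703, 248.0148162841797), 6.884811878204346)
```

View pics/top1.png

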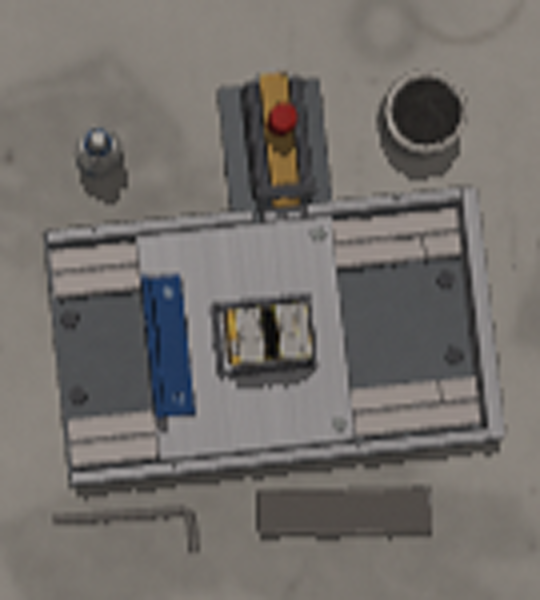

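The crop shows the glue at (98,150), jar at (425,110), stone at (345,510) and hex key at (130,520), all clear of the pushing path. The guides run at about 7°, so the fixture's +x ≈ (0.12, −0.993). The plate's outer face is near (0.506, 0.052) and the knob near (0.635, −0.021). Together these put the seat about 62 mm ahead, which lies inside the stated 55–100 mm.

Next I'll turn the tool so the jaw lies along the fixture's y, and shut the fingers.

```bash
python3 -m inch '[{"ax":8.5,"grip":0},{"ax":8.5,"grip":0},{"ax":8.5,"grip":0},{"ax":8.5,"grip":0},{"ax":8.5,"grip":0}]' 10; python3 -m inch '[{"ax":8.5,"grip":0},{"ax":8.3,"grip":0},{"ty":-3.5,"tz":1.4},{"ty":-3.5,"tz":1.4}]'
python3 - <<'E'
from cell import state
from scipy.spatial.transform import Rotation as R
import numpy as np
s=state();q=s["orientation"];M=R.from_quat([q[1],q[2],q[3],q[0]]).as_matrix();print(M.round(3));p=np.array(s["ee_pos"]);print(p,s["q"],s["force"],s["width"])
print("tool delta cm",M.T@(np.array([.501,.092,p[2]])-p)*100)
E
```

```text
[[-0.001 -0.915  0.403]
 [-0.001  0.403  0.915]
 [-1.     0.    -0.002]]
[0.24151503 0.5486778  0.21768666] [ 1.07061494e+00  1.31108183e-01  1.48915625e+00  2.41743070e-05
  1.52302717e+00 -8.53732802e-02] [-0.06479248  0.04918178 -0.05785852] 1.00127136090401
tool delta cm [  0.04586142 -42.15271029 -31.33715895]invalid input
invalid input
```

Both calls were refused, probably because each row needs all its keys. I'll try a row with every key.

```bash
python3 -m inch '[{"tx":0,"ty":0,"tz":0,"ax":8.5,"ay":0,"az":0,"grip":0},{"tx":0,"ty":0,"tz":0,"ax":8.5,"ay":0,"az":0,"grip":0},{"tx":0,"ty":0,"tz":0,"ax":8.5,"ay":0,"az":0,"grip":0},{"tx":0,"ty":0,"tz":0,"ax":8.5,"ay":0,"az":0,"grip":0},{"tx":0,"ty":0,"tz":0,"ax":8.5,"ay":0,"az":0,"grip":0}]' 10
```

```text
time_s: 0.6
ee_pos: [0.2406, 0.5471, 0.2144]
orientation: [0.691, -0.143, 0.695, 0.139]
force: [0.3, 0.8, -0.4]
width: 0.621
```

```bash
cat > st.py <<'E'
from cell import state
from scipy.spatial.transform import Rotation as R
import numpy as np,sys
s=state();q=s["orientation"];M=R.from_quat([q[1],q[2],q[3],q[0]]).as_matrix();p=np.array(s["ee_pos"])
print("t",s["time_s"],"p",p.round(4),"jaw deg",np.degrees(np.arctan2(M[1,2],M[0,2])).round(2),"down",M[:,0].round(3),"F",np.round(s["force"],1),"w",round(s["width"],2))
fx=np.array([.1219,-.9925]);fy=np.array([.9925,.1219]);seat=np.array([.5196,-.0657])
d=p[:2]-seat;print("rel seat mm along fx,fy",(d@fx*1000).round(1),(d@fy*1000).round(1))
if len(sys.argv)>1: print("tool delta cm",(M.T@(np.array(eval(sys.argv[1]))-p)*100).round(2))
E
python3 -m inch '[{"tx":0,"ty":0,"tz":0,"ax":8.5,"ay":0,"az":0,"grip":0},{"tx":0,"ty":0,"tz":0,"ax":8.5,"ay":0,"az":0,"grip":0},{"tx":0,"ty":0,"tz":0,"ax":0,"ay":0,"az":0,"grip":0}]'; python3 st.py '[.501,.092,.2]'
```

```text
time_s: 0.9
ee_pos: [0.2401, 0.5462, 0.2125]
orientation: [0.704, -0.039, 0.708, 0.032]
force: [0.5, -0.3, -0.1]
width: 0.361
t 0.9 p [0.2401 0.5462 0.2125] jaw deg 5.73 down [-0.005 -0.009 -1.   ] F [ 0.5 -0.3 -0.1] w 0.36
rel seat mm along fx,fy -641.3 -202.8
tool delta cm [  1.54 -47.78  21.43]
```

```bash
for i in 1 2; do :; done
python3 -m inch '[{"tx":0,"ty":-3.5,"tz":1.6,"ax":0,"ay":0,"az":0,"grip":0},{"tx":0,"ty":-3.5,"tz":1.6,"ax":0,"ay":0,"az":0,"grip":0},{"tx":0,"ty":-3.5,"tz":1.6,"ax":0,"ay":0,"az":0,"grip":0},{"tx":0,"ty":-3.5,"tz":1.6,"ax":0,"ay":0,"az":0,"grip":0},{"tx":0,"ty":-3.5,"tz":1.6,"ax":0,"ay":0,"az":0,"grip":0}]'
python3 -m inch '[{"tx":0,"ty":-3.5,"tz":1.6,"ax":0,"ay":0,"az":0,"grip":0},{"tx":0,"ty":-3.5,"tz":1.6,"ax":0,"ay":0,"az":0,"grip":0},{"tx":0,"ty":-3.5,"tz":1.6,"ax":0,"ay":0,"az":0,"grip":0},{"tx":0,"ty":-3.5,"tz":1.6,"ax":0,"ay":0,"az":0,"grip":0},{"tx":0,"ty":-3.5,"tz":1.6,"ax":0,"ay":0,"az":0,"grip":0}]'
python3 st.py '[.501,.092,.2]'
```

```text
time_s: 1.4
ee_pos: [0.3381, 0.3785, 0.2108]
orientation: [0.702, -0.051, 0.709, 0.043]
force: [-0.1, -0.2, 0.8]
width: 0.008
time_s: 1.9
ee_pos: [0.4444, 0.2092, 0.2111]
orientation: [0.702, -0.06, 0.708, 0.053]
force: [0.8, -0.7, 0.2]
width: 0.002
t 1.9 p [0.4444 0.2092 0.2111] jaw deg 9.14 down [-0.008 -0.012 -1.   ] F [ 0.8 -0.7  0.2] w 0.0
rel seat mm along fx,fy -282.0 -41.1
tool delta cm [  1.2  -12.45   3.73]
```

```bash
python3 -m inch '[{"tx":2,"ty":-3.1,"tz":1,"ax":0.5,"ay":0,"az":0,"grip":0},{"tx":3,"ty":-3.1,"tz":1,"ax":0.5,"ay":0,"az":0,"grip":0},{"tx":3,"ty":-3.1,"tz":0.9,"ax":0.5,"ay":0,"az":0,"grip":0},{"tx":3,"ty":-3,"tz":0.9,"ax":0.5,"ay":0,"az":0,"grip":0},{"tx":0,"ty":0,"tz":0,"ax":0,"ay":0,"az":0,"grip":0}]'
python3 st.py '[.501,.092,.036]'
```

```text
time_s: 2.4
ee_pos: [0.5046, 0.0836, 0.0999]
orientation: [0.704, -0.055, 0.707, 0.047]
force: [-0.1, 0.3, -0.6]
width: 0.006
t 2.4 p [0.5046 0.0836 0.0999] jaw deg 8.27 down [-0.004 -0.011 -1.   ] F [-0.1  0.3 -0.6] w 0.01
rel seat mm along fx,fy -150.0 3.3
tool delta cm [ 6.39  0.95 -0.21]
```

```bash
python3 -m inch '[{"tx":2,"ty":0.3,"tz":-0.1,"ax":0.6,"ay":0,"az":0,"grip":0},{"tx":2,"ty":0.3,"tz":-0.1,"ax":0.6,"ay":0,"az":0,"grip":0},{"tx":1.6,"ty":0,"tz":-0.1,"ax":0,"ay":0,"az":0,"grip":0},{"tx":0.6,"ty":0,"tz":0,"ax":0,"ay":0,"az":0,"grip":0},{"tx":0,"ty":0,"tz":0,"ax":0,"ay":0,"az":0,"grip":0}]'
python3 st.py '[.501,.092,.036]'
python3 - <<'E'
from cell import camera
import cv2
c=camera("side");cv2.imwrite("pics/side2.png",cv2.resize(c["color"][130:310,210:400],None,fx=3.2,fy=3.2,interpolation=cv2.INTER_CUBIC))
E
```

```text
time_s: 2.9
ee_pos: [0.5009, 0.0893, 0.0375]
orientation: [0.704, -0.052, 0.707, 0.046]
force: [-0.3, 0.3, 0.1]
width: 0.004
t 2.9 p [0.5009 0.0893 0.0375] jaw deg 7.94 down [-0.003 -0.009 -1.   ] F [-0.3  0.3  0.1] w 0.0
rel seat mm along fx,fy -156.2 0.3
tool delta cm [0.15 0.26 0.05]
```

View pics/side2.png

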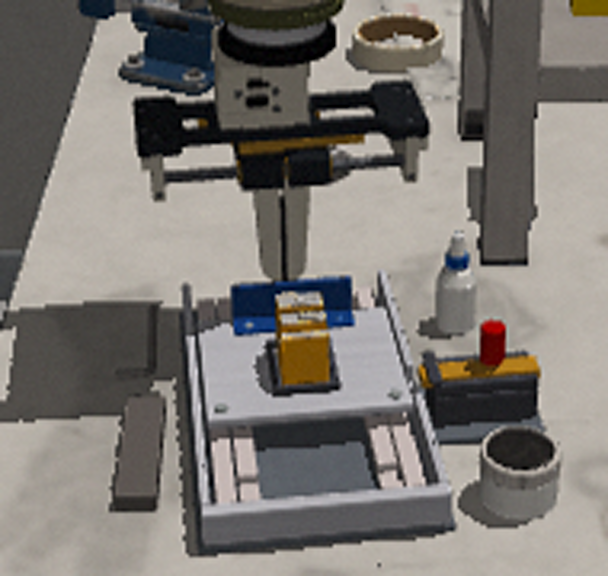

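Shut fingers at (285,275) stand centred behind the blue plate (292,300), and the path is clear. Now I'll approach and push gently.

```bash
python3 -m inch '[{"tx":0.1,"ty":-1.2,"tz":0,"ax":0.5,"ay":0,"az":0,"grip":0},{"tx":0,"ty":-0.6,"tz":0,"ax":0.5,"ay":0,"az":0,"grip":0},{"tx":0,"ty":-0.4,"tz":0,"ax":0,"ay":0,"az":0,"grip":0},{"tx":0,"ty":-0.4,"tz":0,"ax":0,"ay":0,"az":0,"grip":0}]'; python3 st.py
python3 -m inch '[{"tx":0,"ty":-0.4,"tz":0,"ax":0,"ay":0,"az":0,"grip":0},{"tx":0,"ty":-0.4,"tz":0,"ax":0,"ay":0,"az":0,"grip":0}]'; python3 st.py
python3 -m inch '[{"tx":0,"ty":-0.4,"tz":0,"ax":0,"ay":0,"az":0,"grip":0},{"tx":0,"ty":-0.4,"tz":0,"ax":0,"ay":0,"az":0,"grip":0}]'; python3 st.py
```

```text
time_s: 3.35
ee_pos: [0.5075, 0.0621, 0.041]
orientation: [0.707, -0.046, 0.705, 0.04]
force: [-0.2, 2.3, -0.5]
width: 0.007
t 3.35 p [0.5075 0.0621 0.041 ] jaw deg 7.0 down [ 0.003 -0.009 -1.   ] F [-0.2  2.3 -0.5] w 0.01
rel seat mm along fx,fy -128.3 3.6
time_s: 3.55
ee_pos: [0.5084, 0.054, 0.0411]
orientation: [0.707, -0.046, 0.705, 0.04]
force: [-0.8, 3.7, -0.9]
width: 0.004
t 3.55 p [0.5084 0.054  0.0411] jaw deg 6.97 down [ 0.003 -0.007 -1.   ] F [-0.8  3.7 -0.9] w 0.0
rel seat mm along fx,fy -120.2 3.5
time_s: 3.75
ee_pos: [0.5093, 0.0462, 0.0411]
orientation: [0.707, -0.045, 0.705, 0.041]
force: [0.1, 4.4, -1.0]
width: 0.007
t 3.75 p [0.5093 0.0462 0.0411] jaw deg 6.98 down [ 0.002 -0.006 -1.   ] F [ 0.1  4.4 -1. ] w 0.01
rel seat mm along fx,fy -112.3 3.4
```

Contact is made and the board slides at about 4 N. About 48 mm remain.

```bash
for k in 1; do python3 -m inch '[{"tx":0.02,"ty":-0.5,"tz":0,"ax":0,"ay":0,"az":0,"grip":0},{"tx":0.02,"ty":-0.5,"tz":0,"ax":0,"ay":0,"az":0,"grip":0},{"tx":0.02,"ty":-0.5,"tz":0,"ax":0,"ay":0,"az":0,"grip":0},{"tx":0.02,"ty":-0.5,"tz":0,"ax":0,"ay":0,"az":0,"grip":0},{"tx":0.02,"ty":-0.5,"tz":0,"ax":0,"ay":0,"az":0,"grip":0}]'; python3 st.py; done
python3 -m inch '[{"tx":0.02,"ty":-0.5,"tz":0,"ax":0,"ay":0,"az":0,"grip":0},{"tx":0.02,"ty":-0.4,"tz":0,"ax":0,"ay":0,"az":0,"grip":0},{"tx":0,"ty":-0.4,"tz":0,"ax":0,"ay":0,"az":0,"grip":0}]'; python3 st.py
```

```text
time_s: 4.25
ee_pos: [0.513, 0.0213, 0.0411]
orientation: [0.707, -0.045, 0.705, 0.042]
force: [-0.9, 5.1, 1.8]
width: 0.006
t 4.25 p [0.513  0.0213 0.0411] jaw deg 7.04 down [ 0.003 -0.004 -1.   ] F [-0.9  5.1  1.8] w 0.01
rel seat mm along fx,fy -87.1 4.0
time_s: 4.55
ee_pos: [0.5148, 0.0079, 0.0411]
orientation: [0.707, -0.045, 0.705, 0.042]
force: [-0.7, 4.0, 0.3]
width: 0.005
t 4.55 p [0.5148 0.0079 0.0411] jaw deg 7.05 down [ 0.003 -0.003 -1.   ] F [-0.7  4.   0.3] w 0.01
rel seat mm along fx,fy -73.6 4.2
```

```bash
for k in 1; do python3 -m inch '[{"tx":0,"ty":-0.3,"tz":0,"ax":0,"ay":0,"az":0,"grip":0}]'; python3 -m inch '[{"tx":0,"ty":-0.3,"tz":0,"ax":0,"ay":0,"az":0,"grip":0}]'; python3 -m inch '[{"tx":0,"ty":-0.2,"tz":0,"ax":0,"ay":0,"az":0,"grip":0}]';python3 -m inch '[{"tx":0,"ty":-0.2,"tz":0,"ax":0,"ay":0,"az":0,"grip":0}]'; done | grep -v -e orient -e width; python3 st.py
```

```text
time_s: 4.65
ee_pos: [0.5152, 0.0046, 0.0411]
force: [0.2, 4.1, 0.0]
time_s: 4.75
ee_pos: [0.5156, 0.0013, 0.0411]
force: [-0.2, 3.1, -1.0]
time_s: 4.85
ee_pos: [0.5158, -0.001, 0.0411]
force: [-0.6, 5.1, -0.6]
time_s: 4.95
ee_pos: [0.5159, -0.0013, 0.0411]
force: [-2.3, 20.3, 4.3]
t 4.95 p [ 0.5159 -0.0013  0.0411] jaw deg 7.02 down [ 0.003  0.001 -1.   ] F [-2.3 20.3  4.3] w 0.0
rel seat mm along fx,fy -64.4 4.2
```

The board stopped hard (20 N) at the predicted position. I'll back off, rise clear and check the drop by camera.

```bash
python3 -m inch '[{"tx":0,"ty":1.5,"tz":0,"ax":0,"ay":0,"az":0,"grip":0},{"tx":0,"ty":2.5,"tz":0,"ax":0,"ay":0,"az":0,"grip":0},{"tx":-3,"ty":1,"tz":0,"ax":0,"ay":0,"az":0,"grip":0},{"tx":-4,"ty":0,"tz":0,"ax":0,"ay":0,"az":0,"grip":0},{"tx":-3,"ty":0,"tz":0,"ax":0,"ay":0,"az":0,"grip":0}]'; python3 st.py
python3 - <<'E'
from cell import camera
from h import *
c=camera("side");cv2.imwrite("pics/side3.png",cv2.resize(c["color"][130:310,210:400],None,fx=3.2,fy=3.2,interpolation=cv2.INTER_CUBIC))
P=pts(c);c0=dict(np.load("side0.npz"));P0=pts(c0)
for n,cc,PP in(("old",c0,P0),("new",c,P)):
    p=blobs(cc,PP,(270,205,330,310))["blue"];print(n,len(p),p.min(0).round(4),p.max(0).round(4))
fx=np.array([.1219,-.9925]);fy=np.array([.9925,.1219])
for n,PP,o in(("old",P0,[.5124,-.0036]),("new",P,[.5196,-.0657])):
    d=PP[...,:2]-o;a=d@fx;b=d@fy
    m=(abs(a-.045)<.008)&(abs(b)<.045)&(PP[...,2]>.01)&(PP[...,2]<.05);print(n,"deck z",np.median(PP[m][:,2]).round(4),m.sum())
    for bb in(-.04,.04):
        mm=m&(abs(b-bb)<.015);print(bb,np.median(PP[mm][:,2]).round(4))
E
```

```text
time_s: 5.45
ee_pos: [0.5051, 0.0489, 0.1382]
orientation: [0.703, -0.044, 0.708, 0.042]
force: [1.3, -0.2, -0.0]
width: 0.002
t 5.45 p [0.5051 0.0489 0.1382] jaw deg 6.96 down [-0.007 -0.004 -1.   ] F [ 1.3 -0.2 -0. ] w 0.0
rel seat mm along fx,fy -115.5 -0.4
old 364 [0.471  0.0243 0.0323] [0.5499 0.0556 0.0599]
new 448 [ 0.4786 -0.0392  0.0094] [0.5589 0.0485 0.0538]
old deck z 0.0324 276
-0.04 0.0321
0.04 0.032
new deck z 0.0265 307
-0.04 0.0262
0.04 0.0261
```

View pics/side3.png

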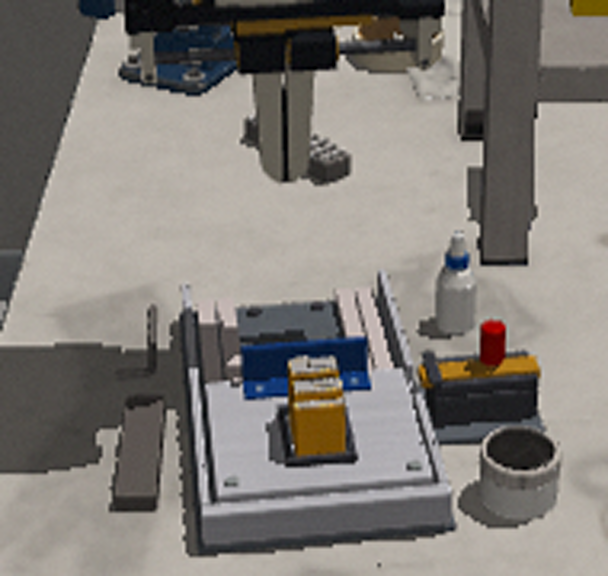

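The deck fell from 32.2 to 26.3 mm evenly on both sides, so the board is seated. The picture shows the insert upright in its nest (320,420), the knob untouched at (492,345), and the glue and jar undisturbed. Next is going round to the knob's far side.

```bash
python3 -m inch '[{"tx":0,"ty":-1.7,"tz":3.2,"ax":0,"ay":0,"az":0,"grip":0},{"tx":0,"ty":-1.7,"tz":3.2,"ax":0,"ay":0,"az":0,"grip":0},{"tx":0,"ty":-1.7,"tz":3.2,"ax":0,"ay":0,"az":0,"grip":0},{"tx":0,"ty":-1.7,"tz":3.2,"ax":0,"ay":0,"az":0,"grip":0},{"tx":0,"ty":-1.7,"tz":3.2,"ax":0,"ay":0,"az":0,"grip":0}]'; python3 st.py '[.6755,-.017,.048]'
```

```text
time_s: 6.0
ee_pos: [0.6818, -0.0169, 0.1478]
orientation: [0.708, -0.048, 0.704, 0.04]
force: [0.4, 0.1, 0.5]
width: 0.006
t 6.0 p [ 0.6818 -0.0169  0.1478] jaw deg 7.14 down [ 0.007 -0.01  -1.   ] F [0.4 0.1 0.5] w 0.01
rel seat mm along fx,fy -28.6 166.9
tool delta cm [ 9.97  0.18 -0.68]
```

```bash
python3 -m inch '[{"tx":3,"ty":0,"tz":0,"ax":0,"ay":0,"az":0,"grip":0},{"tx":3,"ty":0,"tz":0,"ax":0,"ay":0,"az":0,"grip":0},{"tx":2.5,"ty":0,"tz":0,"ax":0,"ay":0,"az":0,"grip":0},{"tx":1,"ty":0,"tz":0,"ax":0,"ay":0,"az":0,"grip":0},{"tx":0,"ty":0,"tz":0,"ax":0,"ay":0,"az":0,"grip":0}]'; python3 st.py '[.6755,-.017,.048]'
python3 - <<'E'
from cell import camera
from h import *
c=camera("side");cv2.imwrite("pics/side4.png",cv2.resize(c["color"][180:310,260:400],None,fx=4,fy=4,interpolation=cv2.INTER_CUBIC))
E
```

```text
time_s: 6.5
ee_pos: [0.6888, -0.0225, 0.0494]
orientation: [0.71, -0.049, 0.702, 0.037]
force: [0.1, 0.3, -0.1]
width: 0.007
t 6.5 p [ 0.6888 -0.0225  0.0494] jaw deg 6.96 down [ 0.012 -0.017 -1.   ] F [ 0.1  0.3 -0.1] w 0.01
rel seat mm along fx,fy -22.3 173.2
tool delta cm [ 0.11  0.71 -1.26]
```

View pics/side4.png

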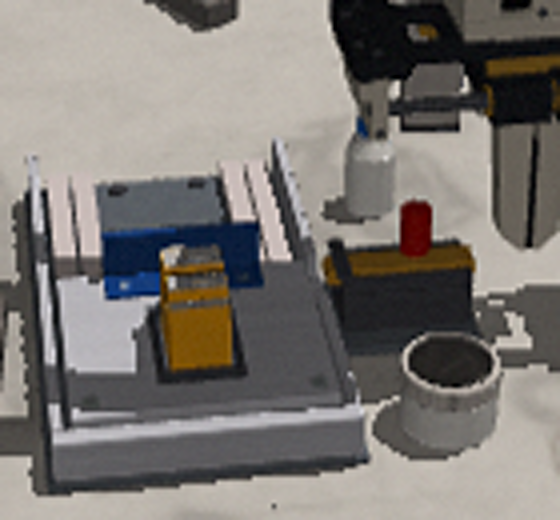

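The fingers (530,240) stand beyond the bed, right of the red knob (416,228). Now I'll align along the fixture's x and push in −y.

```bash
python3 -m inch '[{"tx":0,"ty":0.7,"tz":-0.8,"ax":0,"ay":0,"az":0,"grip":0},{"tx":0,"ty":0,"tz":-0.8,"ax":0,"ay":0,"az":0,"grip":0},{"tx":0,"ty":0,"tz":-0.5,"ax":0,"ay":0,"az":0,"grip":0}]'; python3 st.py
python3 -m inch '[{"tx":0,"ty":0,"tz":-0.4,"ax":0,"ay":0,"az":0,"grip":0},{"tx":0,"ty":0,"tz":-0.4,"ax":0,"ay":0,"az":0,"grip":0}]'; python3 st.py
```

```text
time_s: 6.85
ee_pos: [0.6696, -0.0183, 0.0546]
orientation: [0.712, -0.05, 0.699, 0.036]
force: [0.1, 0.3, 0.5]
width: 0.007
t 6.85 p [ 0.6696 -0.0183  0.0546] jaw deg 7.0 down [ 0.019 -0.018 -1.   ] F [0.1 0.3 0.5] w 0.01
rel seat mm along fx,fy -28.8 154.6
time_s: 7.05
ee_pos: [0.6622, -0.0197, 0.057]
orientation: [0.713, -0.05, 0.698, 0.036]
force: [-0.4, 0.1, -0.1]
width: 0.005
t 7.05 p [ 0.6622 -0.0197  0.057 ] jaw deg 7.0 down [ 0.023 -0.019 -1.   ] F [-0.4  0.1 -0.1] w 0.01
rel seat mm along fx,fy -28.2 147.1
```

```bash
python3 -m inch '[{"tx":0.7,"ty":0,"tz":0,"ax":0,"ay":0.8,"az":0.6,"grip":0},{"tx":0.5,"ty":0,"tz":0,"ax":0,"ay":0.8,"az":0.5,"grip":0}]'; python3 st.py
python3 -m inch '[{"tx":0.1,"ty":0,"tz":-0.4,"ax":0,"ay":0.2,"az":0,"grip":0},{"tx":0.1,"ty":0,"tz":-0.4,"ax":0,"ay":0.2,"az":0,"grip":0}]'; python3 st.py
```

```text
time_s: 7.25
ee_pos: [0.6628, -0.0202, 0.0464]
orientation: [0.703, -0.044, 0.708, 0.042]
force: [-0.8, 0.4, -0.5]
width: 0.002
t 7.25 p [ 0.6628 -0.0202  0.0464] jaw deg 6.98 down [-0.006 -0.002 -1.   ] F [-0.8  0.4 -0.5] w 0.0
rel seat mm along fx,fy -27.7 147.7
time_s: 7.45
ee_pos: [0.6552, -0.0216, 0.0432]
orientation: [0.701, -0.043, 0.711, 0.042]
force: [2.0, 0.7, 1.9]
width: 0.007
t 7.45 p [ 0.6552 -0.0216  0.0432] jaw deg 6.94 down [-0.015 -0.002 -1.   ] F [2.  0.7 1.9] w 0.01
rel seat mm along fx,fy -27.2 139.9
```

Contact at 2 N, but the tip is a little low, so I'll raise it before pushing on.

```bash
python3 -m inch '[{"tx":-0.7,"ty":0.2,"tz":0.1,"ax":0,"ay":-0.5,"az":0,"grip":0}]'; python3 st.py
python3 -m inch '[{"tx":0,"ty":0,"tz":-0.4,"ax":0,"ay":0,"az":0,"grip":0},{"tx":0,"ty":0,"tz":-0.4,"ax":0,"ay":0,"az":0,"grip":0}]'; python3 st.py
```

```text
time_s: 7.55
ee_pos: [0.6547, -0.0197, 0.0486]
orientation: [0.703, -0.043, 0.709, 0.042]
force: [-0.2, -0.5, 0.4]
width: 0.005
t 7.55 p [ 0.6547 -0.0197  0.0486] jaw deg 6.91 down [-0.009 -0.001 -1.   ] F [-0.2 -0.5  0.4] w 0.01
rel seat mm along fx,fy -29.2 139.7
time_s: 7.75
ee_pos: [0.648, -0.0203, 0.0505]
orientation: [0.704, -0.043, 0.708, 0.042]
force: [2.3, 0.0, -1.6]
width: 0.004
t 7.75 p [ 0.648  -0.0203  0.0505] jaw deg 6.94 down [-0.005 -0.001 -1.   ] F [ 2.3  0.  -1.6] w 0.0
rel seat mm along fx,fy -29.4 132.9
```

```bash
python3 -m inch '[{"tx":0.05,"ty":0,"tz":-0.4,"ax":0,"ay":0,"az":0,"grip":0},{"tx":0.1,"ty":0,"tz":-0.4,"ax":0,"ay":0,"az":0,"grip":0},{"tx":0.1,"ty":0,"tz":-0.4,"ax":0,"ay":0,"az":0,"grip":0}]'; python3 st.py
python3 -m inch '[{"tx":0.1,"ty":0,"tz":-0.3,"ax":0,"ay":0,"az":0,"grip":0},{"tx":0.1,"ty":0,"tz":-0.3,"ax":0,"ay":0,"az":0,"grip":0}]'; python3 st.py
```

```text
time_s: 8.05
ee_pos: [0.6362, -0.0218, 0.0495]
orientation: [0.705, -0.043, 0.706, 0.042]
force: [2.3, -0.1, 2.5]
width: 0.007
t 8.05 p [ 0.6362 -0.0218  0.0495] jaw deg 6.96 down [-0.002 -0.002 -1.   ] F [ 2.3 -0.1  2.5] w 0.01
rel seat mm along fx,fy -29.3 121.1
time_s: 8.25
ee_pos: [0.6299, -0.0226, 0.0478]
orientation: [0.705, -0.043, 0.706, 0.042]
force: [5.6, 0.7, 3.4]
width: 0.004
t 8.25 p [ 0.6299 -0.0226  0.0478] jaw deg 6.95 down [-0.001 -0.002 -1.   ] F [5.6 0.7 3.4] w 0.0
rel seat mm along fx,fy -29.3 114.7
```

```bash
(for k in 1; do python3 -m inch '[{"tx":0,"ty":0,"tz":-0.3,"ax":0,"ay":0,"az":0,"grip":0}]';python3 -m inch '[{"tx":0,"ty":0,"tz":-0.3,"ax":0,"ay":0,"az":0,"grip":0}]';python3 -m inch '[{"tx":0,"ty":0,"tz":-0.2,"ax":0,"ay":0,"az":0,"grip":0}]'; done)| grep -v -e orient -e width; python3 st.py
python3 - <<'E'
from cell import camera
from h import *
c=camera("side");P=pts(c);p=blobs(c,P,(330,210,400,270))["red"]
fx=np.array([.1219,-.9925]);fy=np.array([.9925,.1219]);c0=dict(np.load("side0.npz"));p0=blobs(c0,pts(c0),(330,210,400,270))["red"]
for q in(p0,p): print(len(q),np.sort((q[:,:2]-[.5196,-.0657])@fy)[[0,len(q)//2,-1]].round(4))
E
```

```text
time_s: 8.35
ee_pos: [0.6294, -0.0227, 0.0484]
force: [23.7, 2.9, -13.2]
time_s: 8.45
ee_pos: [0.6296, -0.0227, 0.0488]
force: [21.3, 2.9, -13.7]
time_s: 8.55
ee_pos: [0.6299, -0.0226, 0.0489]
force: [12.5, 1.4, -7.1]
t 8.55 p [ 0.6299 -0.0226  0.0489] jaw deg 6.93 down [ 0.019 -0.    -1.   ] F [12.5  1.4 -7.1] w 0.01
rel seat mm along fx,fy -29.3 114.7
101 [0.1127 0.1196 0.1285]
99 [0.0846 0.092  0.0991]
```

It stopped hard at about 24 N after about 28–29 mm of knob travel. I'll back off, rise and look.

```bash
python3 -m inch '[{"tx":0,"ty":0,"tz":1.5,"ax":0,"ay":0.5,"az":0,"grip":0},{"tx":-1,"ty":0,"tz":2,"ax":0,"ay":0,"az":0,"grip":0},{"tx":-4,"ty":0,"tz":1,"ax":0,"ay":0,"az":0,"grip":0},{"tx":-4,"ty":0,"tz":2,"ax":0,"ay":0,"az":0,"grip":0},{"tx":-4,"ty":0,"tz":3,"ax":0,"ay":0,"az":0,"grip":0}]'; python3 st.py
python3 - <<'E'
from cell import camera
from h import *
fx=np.array([.1219,-.9925]);fy=np.array([.9925,.1219])
for n,box in(("side",(330,210,400,270)),("top",(285,120,420,200))):
    c=camera(n);c0=dict(np.load(n+"0.npz"));P=pts(c)
    for cc in(c0,c):
        q=blobs(cc,pts(cc),box)["red"];q=q[q[:,2]>.04]
        if len(q):
            t=(q[:,:2]-[.5196,-.0657])@fy;print(n,len(q),np.percentile(t,[5,50,95]).round(4))
    b=(250,195,390,310) if n=="side" else (285,120,420,270)
    cv2.imwrite(f"pics/{n}5.png",cv2.resize(c["color"][b[1]:b[3],b[0]:b[2]],None,fx=5 if n=="side" else 4,fy=5 if n=="side" else 4,interpolation=cv2.INTER_CUBIC))
E
```

```text
time_s: 9.1
ee_pos: [0.7136, -0.0106, 0.1681]
orientation: [0.699, -0.042, 0.712, 0.043]
force: [1.2, -0.5, 0.6]
width: 0.006
t 9.1 p [ 0.7136 -0.0106  0.1681] jaw deg 6.89 down [-0.019  0.001 -1.   ] F [ 1.2 -0.5  0.6] w 0.01
rel seat mm along fx,fy -31.0 199.3
side 101 [0.1139 0.1196 0.127 ]
side 96 [0.0855 0.0919 0.099 ]
top 44 [0.1124 0.1179 0.1246]
```

View pics/side5.png

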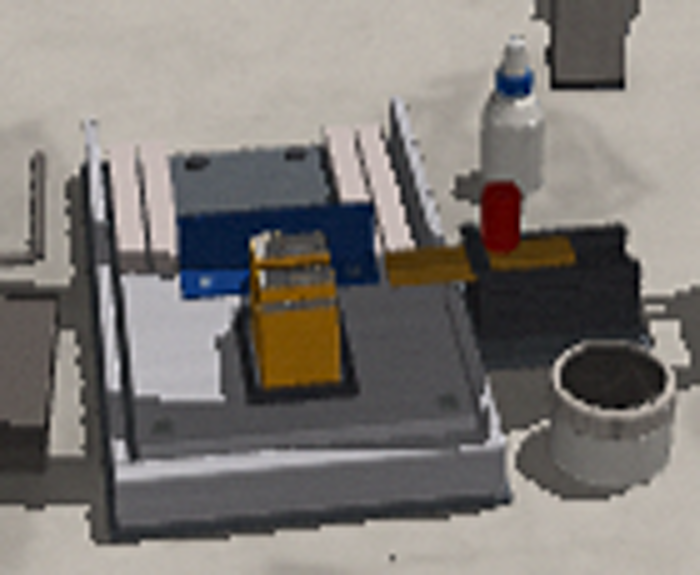

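The picture shows the brass bolt's nose (430,265) lying over the seated board's edge, with the knob (500,215) up against its keeper. The insert (295,320) is upright, and the glue and jar are in place. The robot is clear, so I'm handing in.

```bash
python3 -c "
from cell import job_done;print(job_done())"
```

```text
the job is handed in; nothing more can be done
None
```

The carrier is seated in its notches with the bolt pushed in over it, and I've handed the job in at about 9 s of robot time. I only pushed, with shut fingers.

- **Carrier:** it slid about 62 mm at 4–5 N, then stopped hard (20 N) within a millimetre of where I expected the seat. The deck dropped from 32.2 to 26.3 mm evenly on both sides, which matches the 6 mm notches. The insert stayed upright in its nest.
- **Bolt:** the knob moved at 2–6 N, then stopped firmly three times at the same place, at up to about 24 N. The last side picture shows the bolt's nose over the board's edge.
- **Disagreement:** the side camera measured about 28 mm of knob travel, not 30. That fits a start slightly off zero plus about 2 mm of calibration error, so I took the hard stop as proof that the bolt is fully in.
- **Failed check:** the top camera could not confirm the bolt, because it found no red knob once the arm was above it.
- **Minor contact:** the fingertip may have brushed the top of the bolt at about 2 N before I raised it.
- **Other objects:** the glue bottle and jar look untouched. The stone and hex key are only partly in the last picture. I didn't check the grooved plate at the end, but the robot felt no contact anywhere near it.

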